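# Hand over the filled gift tin

## Robot

A 6-joint arm with a two-finger parallel gripper is mounted at the origin on the work surface. World frame = base frame: x ahead of the robot, y to its left, z up, the work surface at z = 0. Lengths are in mm, angles in rad, forces in N, time in s.
With the tool pointing down it reaches from about 275 to 825 mm from the base axis. Payload 5.2 kg.
Tool frame: the origin (TCP) lies at the very end of the fingers, on their centre line; the grasp point (between the pads) lies bot.hold_point_z behind it (bot.hold_point_z is the distance from the TCP to the grasp point, in mm); y points along the fingers, x is the direction in which the jaws open and shut, and the axes are right-handed (so a half turn about y gives the same grasp; the last joint's range is limited). The gripper opens to 93 mm and grips with 3 to 60 N. Pads are 15 mm wide; open, the fingers measure 128 mm over their backs; the gripper's body (75 mm by 188 mm) begins 65 mm behind the grasp point.
Start: joints at [0.996, 0.259, 1.535, -0, 1.348, -0.203], TCP at [199.79, 512.434, 218.653] pointing down, gripper open.
Joint ranges: [-3.14, 3.14], [-0.91, 2.08], [0.19, 2.58], [-1.22, 4.36], [0.22, 2.71], [-3.12, 3.12]. Speed limits (rad/s): [2.57, 2.57, 3.14, 3.14, 3.14, 3.14].

## Interface

Orientations are given as a unit quaternion [x, y, z, w].
In Python, from rig import bot gives the robot as it stands.
- The arm moves only by the tool jog_arm, never from a script. Its argument "steps" is a list of rows, each a list of 3 entries, a list of its own where there are three numbers: the finger opening in mm, from 0 to 93, then the shift along the tool's x, y, z in mm, then the turn, a rotation vector about the tool's x, y, z in rad. In form: [[grip, [x, y, z], [rx, ry, rz]], ...]. A call has 1 to 20 rows; each row is the pose to reach, as a shift and turn from the pose commanded when the call began, along the tool's axes at that moment; what a row does not reach only later rows make up. A row lasts 1/10 s, in which the tool goes at most 50 mm and 8.59 degrees, less where a joint would pass 70% of its speed; a pose out of reach is approached as far as the arm can. A call with a gripper value outside its range is refused whole. The fingers move at their own pace and stop on an object; the grip force is fixed at half the most. Time passes only in rows, so rows that repeat a pose let the fingers close. It gives the time, the measured TCP pose, the force and the opening at its end, in the units of the state.
- bot.get_obs(): the state, without advancing time (a new reading comes with each control period).
- bot.capture(name): name is "scene" or "side" or "wrist"; returns a dict with "color" (400x640x3 uint8, red, green, blue), "z_map" (400x640 float32, mm along the optical axis (not along the pixel's ray), 0 where there is no reading), "fovy" (degrees; the focal length in pixels is half the picture's height over the tangent of half this angle, whatever the lens; pixels are square), "cx", "cy" (the principal point, pixels), "rvec" (rotation vector, rad) and "tvec" (3), from world to camera coordinates, as OpenCV has them. Camera axes: x right, y down, z forward; pixel columns grow to the right and rows downward; lengths in mm; the calibration is good to about 2 mm. A picture is of the moment at which its call begins.
- bot.close_job(): hands the job in, once; it reports no verdict.
Trained networks look in a picture, given as the dict that the camera call returned (one of the last four; its "shot" number tells which), for a name from the list of things; names that differ only in an ending like _2 or _b are one class to them, and where a whole thing is asked for, a point or a joint stands for the part that bears it (a point fixed in the world has none). Each returns a list of dicts, best first, with "score" (0 to 1); they miss things now and then, are a little off and sometimes report something else, mostly with a low value. They report only what shows in the picture. A call takes as long as a camera call. They do not tell look-alikes from the thing itself.
- bot.find_in(picture, name): "position" ([x, y, z] in mm, in world coordinates, good to about 4 mm: the middle of the surface that is visible of it).
- bot.tip_of(picture, name): "position" ([x, y, z] in mm, in world coordinates, good to about 4 mm: a listed point, or the origin of a listed thing).
The state is a dict: "t": time; "qpos": joint angles; "joint_vel": joint speeds; "effort": joint torques, N m; "ee_pos": TCP position; "eef_rot": TCP orientation; "contact_force": force on the tool from outside, world axes, zero at the start; "moment": the same for the moment, N m; "finger_gap": opening from 0.0 (shut) to 1.0 (fully open).
Only numpy, scipy, OpenCV 4.12 (cv2) and the standard library are available. Lean on these libraries where they do the work, as an engineer would, in place of code of your own. Each camera call takes 0.05 s, during which the arm holds its last target.

## Task

One of the two look-alike square gift tins has a brass bell packed in it and is clearly heavier; the other is a display dummy. First lift the square tin off the turntable, feel its weight and stand it on the cork mat, then lift the other square tin off the wooden riser and feel its weight. Finish while holding the heavier of the two in the gripper, upright and still, in the air over the middle of the open carton and clear of it, with the lighter one left standing on the mat or on the riser; do not drop a tin, and do not knock over or shove away any of the other things.

Things in the scene. Friction and masses are not known exactly. Their poses are not given: they have to be found in the camera images.
- tin_a: closed square bare-metal tin, 50 x 50 mm, 75 mm high, lid fast and flush within 1.5 mm; this one starts on the turntable, at any of three places around it. Origin: centre of its underside; z up; x and y square to its side faces (turned up to 45 degrees either way). It weighs 0.09 to 0.15 kg if it is the dummy, 0.33 to 0.53 kg if the bell is in it; nothing outside shows which. Contents have 3 to 5 mm of play.
- tin_b: the twin of tin_a, the same in every outward way; starts on the riser. Same axes, origin and possible weights; exactly one of the two has the bell.
- turntable: display turntable: fixed steel foot carrying a round wooden platter of radius 125 mm, top 40 mm above the counter, that spins freely about the vertical through this origin when pushed. Origin: on the counter, under the centre. Stands left or right of the middle. Beside tin_a it carries the spool and the round tin.
- riser: fixed wooden block, 120 x 120 mm, 40 mm high, on the other side from the turntable. Origin: centre of its underside, on the counter; axes along its sides.
- mat: fixed square cork mat, 120 x 120 mm, 6 mm thick, flat on the counter between turntable and riser on the robot's side. Origin: centre of its underside, on the counter.
- carton: fixed open-topped cardboard gift carton, 120 x 120 mm outside, rim 70 mm above the counter, walls 4 mm, with one flap folded out and down on its far (+x) side, to 90 mm from the middle and no higher than the rim. Origin: centre of its underside, on the counter.
- spool: empty wooden thread spool, upright, diameter 38 mm, 50 mm high, on the turntable. Bystander. Origin: centre of its underside.
- round_tin: round metal tin, diameter 54 mm, 42 mm high, on the turntable. Bystander. Origin: centre of its underside.
- thimble: steel thimble, diameter 24 mm, 22 mm high, on the counter between mat and carton. Bystander. Origin: centre of its underside.
- button_jar: small glass jar, diameter 48 mm, 60 mm high, on the counter at the far left. Bystander. Origin: centre of its underside.
- doll: plain turned wooden doll, diameter 56 mm, 94 mm high, to the left of the carton, a little farther out. Bystander. Origin: centre of its underside.
- bauble: brass-coloured ornament on a foot, diameter 64 mm, 72 mm high, to the right of the carton, a little farther out. Bystander. Origin: centre of its underside.
- tape_case: flat round tape case, diameter 52 mm, 18 mm high, on the counter at the far right. Bystander. Origin: centre of its underside.
Not all that is in view belongs to the job. What is shaped like the tin_a but purple is not meant.

How it is judged (in metres and radians):
On the way, in this order (a step that is already met when the one before it is completed fails the run):
1. tin_a is lifted at least 30 mm clear of the turntable in the gripper (contact force between the fingers and tin_a above 0.5 N and angle between tin_a's own z axis and vertical below 0.2 rad and height (world z) of tin_a above 0.07 m), for 0.2 s.
2. tin_a stands upright on the mat, let go (contact force between tin_a and mat above 0.5 N and contact force between tin_a and the fingers below 0.1 N and angle between tin_a's own z axis and vertical below 0.1 rad and linear speed of tin_a below 0.03 m/s), for 0.2 s.
3. tin_b is lifted at least 30 mm clear of the riser in the gripper (contact force between the fingers and tin_b above 0.5 N and angle between tin_b's own z axis and vertical below 0.2 rad and height (world z) of tin_b above 0.07 m), for 0.2 s.
At the end, for the whole second after the job is handed in: The heavier tin is in the fingers, upright (0.2 rad), still, within 35 mm of above the carton's middle, underside 95 to 320 mm above the counter, carton untouched. The other stands upright (0.1 rad), at rest and let go, on the mat or riser, pressing it with under 2.5 N (it is the lighter) (((contact force between the fingers and tin_a above 0.5 N and angle between tin_a's own z axis and vertical below 0.2 rad and horizontal distance between tin_a and carton below 0.035 m and height (world z) of tin_a between 0.095 and 0.32 m and contact force between tin_a and carton below 0.1 N and linear speed of tin_a below 0.03 m/s and (contact force between tin_b and mat above 0.5 N or contact force between tin_b and riser above 0.5 N) and contact force between tin_b and mat below 2.5 N and contact force between tin_b and riser below 2.5 N and contact force between tin_b and the fingers below 0.1 N and contact force between tin_b and turntable below 0.1 N and angle between tin_b's own z axis and vertical below 0.1 rad and linear speed of tin_b below 0.02 m/s) or (contact force between the fingers and tin_b above 0.5 N and angle between tin_b's own z axis and vertical below 0.2 rad and horizontal distance between tin_b and carton below 0.035 m and height (world z) of tin_b between 0.095 and 0.32 m and contact force between tin_b and carton below 0.1 N and linear speed of tin_b below 0.03 m/s and (contact force between tin_a and mat above 0.5 N or contact force between tin_a and riser above 0.5 N) and contact force between tin_a and mat below 2.5 N and contact force between tin_a and riser below 2.5 N and contact force between tin_a and the fingers below 0.1 N and contact force between tin_a and turntable below 0.1 N and angle between tin_a's own z axis and vertical below 0.1 rad and linear speed of tin_a below 0.02 m/s))); the arm keeps its last pose, push and grip.
It fails at once if a bystander is knocked over or falls off the turntable (angle between any of spool, round_tin, thimble, button_jar, doll, bauble, tape_case's own z axis and vertical above 0.5 rad or height (world z) of any of spool, round_tin below 0.03 m).
It fails at once if a bystander on the counter is shoved more than 50 mm (distance of any of thimble, button_jar, doll, bauble, tape_case from where it was at the start of the episode above 0.05 m).
It fails at once if a tin is dropped (falls freely by more than about 25 mm) ((contact force between each of the arm, the fingers and tin_a below 0.05 N and linear speed of tin_a above 0.7 m/s) or (contact force between each of the arm, the fingers and tin_b below 0.05 N and linear speed of tin_b above 0.7 m/s)).
It also fails if it takes over 64 s, if anything falls off the work surface, if the arm or the gripper's body presses on something with over 40 N, if the wrist force passes 120 N, or if a joint passes its speed limit or range.

## Working session

There is one attempt and no reset: what is moved stays moved. The work goes in short steps, Python scripts to look and compute and a tool call to move; the robot and the scene stay as the last step left them, time stands still between calls to the robot, and variables do not carry over. Pictures are saved under pics/ and viewed, and the job is handed in when it is done.

Besides the shell and the picture viewer there is one more tool, called after "Request:" as a command line: name --argument value ..., lists and objects as JSON in quotes. jog_arm: Moves the arm, as the interface text tells. Its arguments: {"type":"object","properties":{"steps":{"type":"array","items":{"type":"array"}}},"required":["steps"]}

```bash
ls; mkdir -p pics; cat > h.py <<'E'
import numpy as np,cv2
from rig import bot
from scipy.spatial.transform import Rotation as R
def save(p,name,crop=None,s=1):
    im=p["color"][:,:,::-1]
    if crop: im=im[crop[1]:crop[3],crop[0]:crop[2]]
    if s!=1: im=cv2.resize(im,None,fx=s,fy=s,interpolation=cv2.INTER_CUBIC)
    cv2.imwrite("pics/"+name+".png",im)
def world(p):
    z=p["z_map"];h,w=z.shape;f=h/2/np.tan(np.radians(p["fovy"])/2)
    u,v=np.meshgrid(np.arange(w),np.arange(h))
    c=np.stack([(u-p["cx"])/f*z,(v-p["cy"])/f*z,z],-1)
    M=R.from_rotvec(np.ravel(p["rvec"])).as_matrix()
    W=(c-np.ravel(p["tvec"]))@M
    W[z==0]=np.nan
    return W
E
python3 - <<'E'
from h import *
o=bot.get_obs();print(o, bot.hold_point_z)
for n in ["scene","side"]:
    p=bot.capture(n);save(p,n+"0");np.save("pics/%s0.npy"%n,world(p))
    for k in ["tin_a","turntable","riser","mat","carton","spool","round_tin","thimble","doll","bauble","tape_case","button_jar"]:
        print(n,k,[(np.round(d["position"]).tolist(),round(d["score"],2)) for d in bot.tip_of(p,k)][:4])
E
```

```text
pics
{'t': 0.0, 'qpos': array([ 9.96184813e-01,  2.59348378e-01,  1.53607055e+00, -1.49708049e-05,
        1.34798431e+00, -2.02767067e-01]), 'joint_vel': array([ 1.62094199e-03, -1.14011228e-04, -1.68467904e-03,  6.96440556e-05,
        5.78192888e-04,  2.03237253e-03]), 'effort': array([-7.99287864e-04, -4.37309933e+01, -2.83999318e+01,  7.20039220e-02,
        4.10673930e-02, -1.49698799e-04]), 'ee_pos': array([199.50132159, 511.9637198 , 217.81983799]), 'eef_rot': array([ 0.58406077,  0.398369  , -0.39954586, -0.58355657]), 'contact_force': array([-0.33274127,  0.1548707 ,  0.24611216]), 'moment': array([ 0.02812486, -0.00738724,  0.00065957]), 'finger_gap': 0.9986019931350216} 18.8
scene tin_a [([584.0, -457.0, -1.0], 0.87), ([537.0, -192.0, 41.0], 0.83), ([506.0, 249.0, 39.0], 0.76)]
scene turntable [([504.0, -266.0, 1.0], 0.72), ([504.0, 252.0, 41.0], 0.32)]
scene riser [([496.0, 261.0, -3.0], 0.59)]
scene mat [([474.0, -1.0, -1.0], 0.62)]
scene carton [([669.0, 22.0, -4.0], 0.58)]
scene spool [([543.0, -337.0, 43.0], 0.54)]
scene round_tin [([425.0, -264.0, 42.0], 0.54), ([48
[... 195 characters left out ...]
[([497.0, 447.0, 0.0], 0.72), ([736.0, 193.0, -2.0], 0.33)]
side tin_a [([501.0, 256.0, 42.0], 0.91), ([544.0, -190.0, 39.0], 0.89), ([581.0, -463.0, -0.0], 0.61)]
side turntable [([500.0, -270.0, 0.0], 0.7)]
side riser [([497.0, 261.0, 2.0], 0.79), ([498.0, 441.0, -3.0], 0.16)]
side mat [([474.0, 2.0, -3.0], 0.61)]
side carton [([668.0, 24.0, -2.0], 0.73), ([736.0, -171.0, -2.0], 0.4)]
side spool [([539.0, -330.0, 39.0], 0.88)]
side round_tin [([421.0, -260.0, 42.0], 0.86)]
side thimble []
side doll [([740.0, 188.0, 0.0], 0.84)]
side bauble [([736.0, -166.0, -0.0], 0.61)]
side tape_case [([484.0, -434.0, -2.0], 0.68), ([672.0, 24.0, 0.0], 0.2)]
side button_jar [([499.0, 441.0, -2.0], 0.47)]
```

View pics/scene0.png

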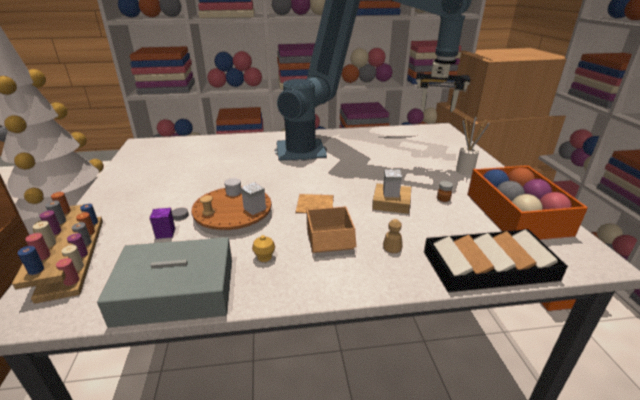

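View pics/side0.png

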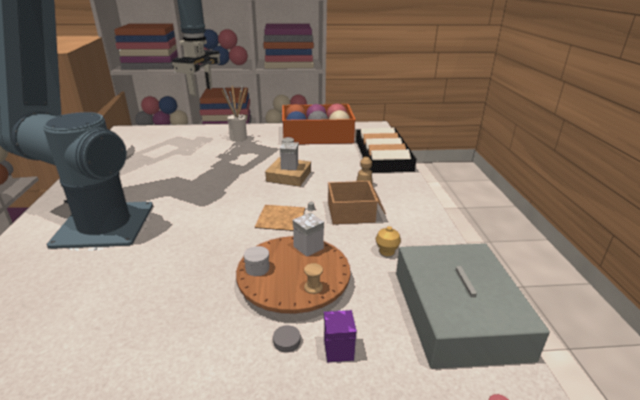

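```bash
python3 - <<'E'
from h import *
for n in ["scene0","side0"]:
    W=np.load("pics/%s.npy"%n)
    for k,c in [("A",(540,-191)),("B",(504,252))]:
        m=(abs(W[...,0]-c[0])<55)&(abs(W[...,1]-c[1])<55)&(W[...,2]>105)&(W[...,2]<125)
        q=W[m]
        vv,uu=np.where(m)
        if len(q)<10: print(n,k,len(q));continue
        r=cv2.minAreaRect(q[:,:2].astype(np.float32))
        print(n,k,len(q),r,np.median(q[:,2]),uu.mean(),vv.mean())
    for k,c in [("riser",(497,261)),("mat",(474,0)),]:
        z0={"riser":40,"mat":6}[k]
        m=(abs(W[...,0]-c[0])<85)&(abs(W[...,1]-c[1])<85)&(abs(W[...,2]-z0)<(5 if k=="riser" else 2.5))
        q=W[m]; print(n,k,len(q),cv2.minAreaRect(q[:,:2].astype(np.float32)))
    m=(abs(W[...,0]-670)<80)&(abs(W[...,1]-24)<80)&(abs(W[...,2]-70)<4)
    q=W[m];print(n,"carton",len(q),np.nanpercentile(q,[1,99],axis=0))
E
```

```text
scene0 A 199 ((542.8392944335938, -194.39981079101562), (55.38878631591797, 53.0543098449707), 36.16626739501953) 113.78491425751376 252.44221105527637 189.02010050251258
scene0 B 159 ((504.505859375, 252.6004638671875), (52.351165771484375, 57.2252197265625), 78.89928436279297) 113.43092846862648 392.54088050314465 174.24528301886792
scene0 riser 466 ((501.8023376464844, 258.30047607421875), (119.6383285522461, 120.54951477050781), 69.63162994384766)
scene0 mat 457 ((474.7448425292969, 2.4072418212890625), (119.46963500976562, 123.7601089477539), 78.46539306640625)
scene0 carton 251 [[610.53821104 -39.92557046  66.14318301]
 [738.0655013   80.19568112  71.57746966]]
side0 A 393 ((538.2099609375, -195.40878295898438), (52.88053512573242, 53.92375183105469), 35.638851165771484) 114.3462773848985 307.47582697201017 222.5852417302799
side0 B 150 ((500.6146545410156, 250.83212280273438), (59.09046173095703, 51.026241302490234), 78.57617950439453) 114.06222114380817 288.20666666666665 146.93333333333334
side0 riser 425 ((496.685791015625, 258.16558837890625), (124.04757690429688, 120.68453216552734), 68.52857971191406)
side0 mat 894 ((476.6668395996094, 5.213294982910156), (140.5287628173828, 137.0519561767578), 72.61904907226562)
side0 carton 249 [[609.94235907 -43.00985753  66.07517362]
 [732.47601028  81.82727961  72.01721459]]
```

```bash
python3 - <<'E'
from h import *
a=cv2.imread("pics/scene0.png");b=cv2.imread("pics/side0.png")
f=lambda im,x,y:cv2.resize(im[y:y+70,x:x+100],None,fx=4,fy=4,interpolation=cv2.INTER_CUBIC)
cv2.imwrite("pics/crop0.png",np.vstack([np.hstack([f(a,200,155),f(a,345,150)]),np.hstack([f(b,265,190),f(b,240,125)])]))
W=np.load("pics/side0.npy")
for uv in [(310,207),(313,212),(288,142),(289,147),(310,222)]: print(uv,W[uv[1],uv[0]])
E
```

```text
(310, 207) [556.85343218  34.50010304  14.12260344]
(313, 212) [565.06497024  28.5700662    0.71729994]
(288, 142) [499.98510646 421.20922546  59.17414984]
(289, 147) [502.62468182 241.76382711 113.72090955]
(310, 222) [ 543.6064973  -200.14181001  114.29930301]
```

View pics/crop0.png

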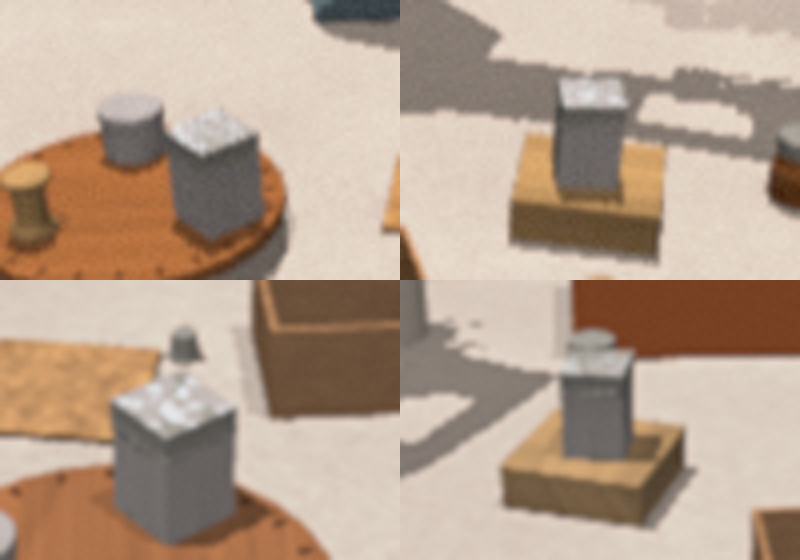

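```bash
cat >> h.py <<'E'
def goal(x,y,z,ang,name=""):
    """TCP goal, jaw axis at ang deg (mod 180) ; prints shift & turn in tool axes"""
    o=bot.get_obs();M=R.from_quat(o["eef_rot"]);Q=M.as_matrix();d=np.array([x,y,z])-o["ee_pos"]
    print(name,"t",round(o["t"],2),"tcp",np.round(o["ee_pos"],1),"xaxis",np.round(Q[:,0],3),"yaxis",np.round(Q[:,1],3),"F",np.round(o["contact_force"],2),"gap",round(o["finger_gap"]*93,1),"q",np.round(o["qpos"],2))
    print(" shift",np.round(M.inv().apply(d),1))
    for a in (ang,ang+180):
        t=np.radians(a);X=np.array([np.cos(t),np.sin(t),0]);Y=np.array([0,0,-1.]);T=np.stack([X,Y,np.cross(X,Y)],1)
        print("  jaw",a,"turn",np.round((M.inv()*R.from_matrix(T)).as_rotvec(),4))
E
python3 - <<'E'
from h import *
goal(540.5,-195,200,36);goal(540.5,-195,200,126)
E
```

```text
t 1.3 tcp [199.8 512.4 218.6] xaxis [ 0.363  0.932 -0.   ] yaxis [-0. -0. -1.] F [ 0.31 -0.7   0.83] gap 92.9 q [ 1.    0.26  1.54  0.    1.35 -0.2 ]
 shift [-535.3   18.6 -574.5]
  jaw 36 turn [-0.000e+00  5.706e-01 -1.000e-04]
  jaw 216 turn [-1.000e-04 -2.571e+00  0.000e+00]
 t 1.3 tcp [199.8 512.4 218.6] xaxis [ 0.363  0.932 -0.   ] yaxis [-0. -0. -1.] F [ 0.31 -0.7   0.83] gap 92.9 q [ 1.    0.26  1.54  0.    1.35 -0.2 ]
 shift [-535.3   18.6 -574.5]
  jaw 126 turn [-1.0000e-04 -1.0002e+00 -0.0000e+00]
  jaw 306 turn [ 0.0000e+00  2.1414e+00 -1.0000e-04]
```

Request:
jog_arm --steps '[[93,[-535,0,-575],[0,0.57,0]],[93,[-535,0,-575],[0,0.57,0]],[93,[-535,0,-575],[0,0.57,0]],[93,[-535,0,-575],[0,0.57,0]],[93,[-535,0,-575],[0,0.57,0]],[93,[-535,0,-575],[0,0.57,0]],[93,[-535,0,-575],[0,0.57,0]],[93,[-535,0,-575],[0,0.57,0]],[93,[-535,0,-575],[0,0.57,0]],[93,[-535,0,-575],[0,0.57,0]],[93,[-535,0,-575],[0,0.57,0]],[93,[-535,0,-575],[0,0.57,0]],[93,[-535,0,-575],[0,0.57,0]],[93,[-535,0,-575],[0,0.57,0]],[93,[-535,0,-575],[0,0.57,0]],[93,[-535,0,-575],[0,0.57,0]],[93,[-535,0,-575],[0,0.57,0]],[93,[-535,0,-575],[0,0.57,0]],[93,[-535,0,-575],[0,0.57,0]],[93,[-535,0,-575],[0,0.57,0]]]'

```text
t: 3.3
ee_pos: [540.8, -193.5, 219.0]
eef_rot: [-0.672, -0.219, 0.219, 0.672]
contact_force: [0.3, 0.4, -0.0]
finger_gap: 1.001
```

```bash
python3 - <<'E'
from h import *
p=bot.capture("wrist");save(p,"w1");W=world(p)
m=(abs(W[...,0]-540)<60)&(abs(W[...,1]+195)<60)&(abs(W[...,2]-114)<8)
q=W[m];print(len(q),cv2.minAreaRect(q[:,:2].astype(np.float32)) if len(q)>5 else None,np.median(q[:,2]))
goal(540.5,-195,66,36)
E
```

```text
2617 ((540.632568359375, -192.1637420654297), (51.51071548461914, 51.77295684814453), 35.43117141723633) 114.56329162330427
 t 3.35 tcp [ 540.9 -193.6  219.1] xaxis [0.808 0.59  0.   ] yaxis [ 0. -0. -1.] F [ 0.6  -0.39 -0.18] gap 92.7 q [-0.54  0.3   1.47  0.    1.36 -1.17]
 shift [ -1.2 153.1  -0.9]
  jaw 36 turn [0.0003 0.0023 0.0002]
  jaw 216 turn [ 3.0000e-04 -3.1393e+00 -4.0000e-04]
```

View pics/w1.png

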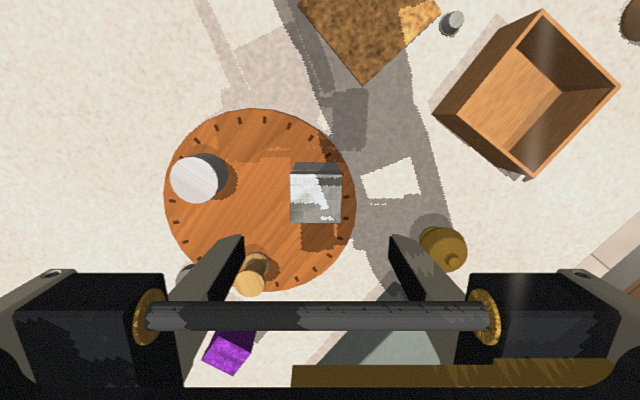

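Request:
jog_arm --steps '[[93,[0.5,40,1],[0,0,0]],[93,[0.5,80,1],[0,0,0]],[93,[0.5,110,1],[0,0,0]],[93,[0.5,135,1],[0,0,0]],[93,[0.5,150,1],[0,0,0]],[93,[0.5,157,1],[0,0,0]],[93,[0.5,157,1],[0,0,0]],[93,[0.5,157,1],[0,0,0]],[75,[0.5,157,1],[0,0,0]],[65,[0.5,157,1],[0,0,0]],[58,[0.5,157,1],[0,0,0]],[54,[0.5,157,1],[0,0,0]],[50,[0.5,157,1],[0,0,0]],[40,[0.5,157,1],[0,0,0]],[30,[0.5,157,1],[0,0,0]],[30,[0.5,157,1],[0,0,0]],[30,[0.5,157,1],[0,0,0]]]'

```text
t: 5.05
ee_pos: [540.9, -194.0, 61.7]
eef_rot: [0.673, 0.219, -0.219, -0.672]
contact_force: [-0.7, -1.7, 2.5]
finger_gap: 0.537
```

```bash
python3 - <<'E'
from h import *
goal(475,3,180,36)
E
```

```text
t 5.05 tcp [ 540.9 -194.    61.7] xaxis [ 0.809  0.588 -0.   ] yaxis [-0. -0. -1.] F [-0.7  -1.73  2.5 ] gap 50.0 q [-0.54  0.45  1.67 -0.    1.02 -1.17]
 shift [  62.6 -118.3  198.1]
  jaw 36 turn [ 0.0002  0.0006 -0.0002]
  jaw 216 turn [-3.000e-04 -3.141e+00 -2.000e-04]
```

Request:
jog_arm --steps '[[30,[0,-4,0],[0,0,0]],[30,[0,-12,0],[0,0,0]],[30,[0,-25,0],[0,0,0]],[30,[0,-40,0],[0,0,0]],[30,[0,-55,0],[0,0,0]],[30,[0,-68,0],[0,0,0]],[30,[0,-76,0],[0,0,0]],[30,[0,-80,0],[0,0,0]],[30,[0,-80,0],[0,0,0]],[30,[0,-80,0],[0,0,0]],[30,[0,-80,0],[0,0,0]],[30,[0,-80,0],[0,0,0]],[30,[0,-80,0],[0,0,0]]]'

```text
t: 6.35
ee_pos: [540.8, -193.7, 141.2]
eef_rot: [-0.672, -0.219, 0.219, 0.673]
contact_force: [0.2, 0.1, -5.4]
finger_gap: 0.54
```

```bash
python3 - <<'E'
from h import *
for i in range(6):
    p=bot.capture("side");o=bot.get_obs();print(round(o["t"],2),np.round(o["contact_force"],2),np.round(o["moment"],3))
save(p,"s2",(200,100,420,320),3)
goal(475,3,142,36)
E
```

```text
6.4 [-0.33  0.43 -4.04] [-0.038  0.026  0.013]
6.45 [-0.86 -0.08 -4.57] [-0.059 -0.006 -0.021]
6.5 [ 0.07  0.18 -4.84] [-0.071  0.035  0.018]
6.55 [ 0.17  0.12 -2.85] [-0.061  0.082  0.004]
6.6 [ 0.14 -0.44 -4.45] [-0.015  0.015  0.054]
6.65 [-0.65  0.33 -3.63] [-0.064 -0.03  -0.03 ]
 t 6.65 tcp [ 541.  -193.8  141.6] xaxis [ 0.809  0.588 -0.   ] yaxis [-0.  0. -1.] F [-0.65  0.33 -3.63] gap 50.0 q [-0.54  0.36  1.58  0.    1.19 -1.17]
 shift [ 62.5  -0.4 198. ]
  jaw 36 turn [-0.      0.0007 -0.    ]
  jaw 216 turn [-0.     -3.1409  0.    ]
```

View pics/s2.png

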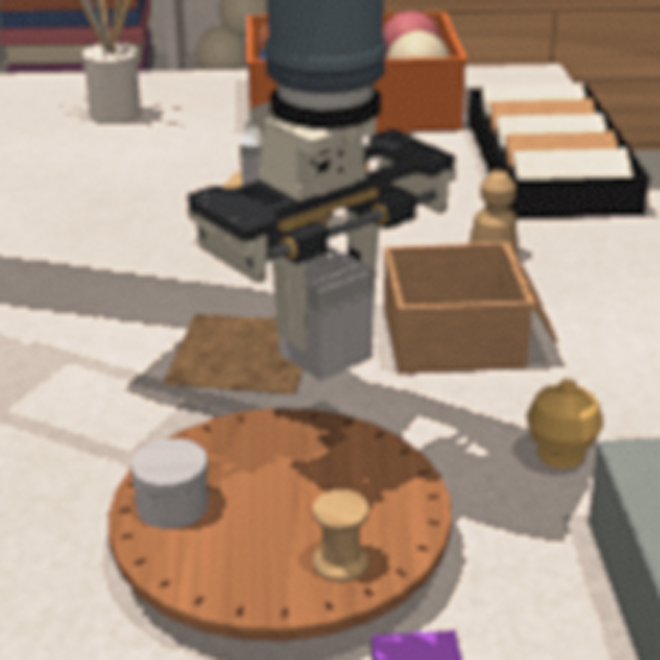

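Request:
jog_arm --steps '[[30,[2,0,7],[0,0,0]],[30,[7,0,22],[0,0,0]],[30,[14,0,45],[0,0,0]],[30,[23,0,73],[0,0,0]],[30,[32,0,102],[0,0,0]],[30,[41,0,131],[0,0,0]],[30,[49,10,157],[0,0,0]],[30,[56,24,179],[0,0,0]],[30,[60,42,192],[0,0,0]],[30,[62,60,197],[0,0,0]],[30,[62,76,197],[0,0,0]],[30,[62,90,197],[0,0,0]],[30,[62,100,197],[0,0,0]],[30,[62,106,197],[0,0,0]],[30,[62,109,197],[0,0,0]],[30,[62,109,197],[0,0,0]],[30,[62,109,197],[0,0,0]]]'

```text
t: 8.35
ee_pos: [475.6, 1.9, 33.1]
eef_rot: [0.673, 0.219, -0.218, -0.672]
contact_force: [-0.1, -0.3, -4.1]
finger_gap: 0.535
```

```bash
python3 - <<'E'
from h import *
p=bot.capture("side");save(p,"s3",(230,150,380,250),5)
goal(475,2,28,36)
E
```

```text
t 8.4 tcp [475.7   1.8  33.2] xaxis [0.809 0.588 0.001] yaxis [ 0.001 -0.    -1.   ] F [ 0.23  1.02 -3.97] gap 49.6 q [-0.23  0.34  1.94 -0.    0.85 -0.86]
 shift [-0.4  5.2  0.5]
  jaw 36 turn [0.0008 0.0005 0.0007]
  jaw 216 turn [ 1.1000e-03 -3.1411e+00 -1.3000e-03]
```

View pics/s3.png

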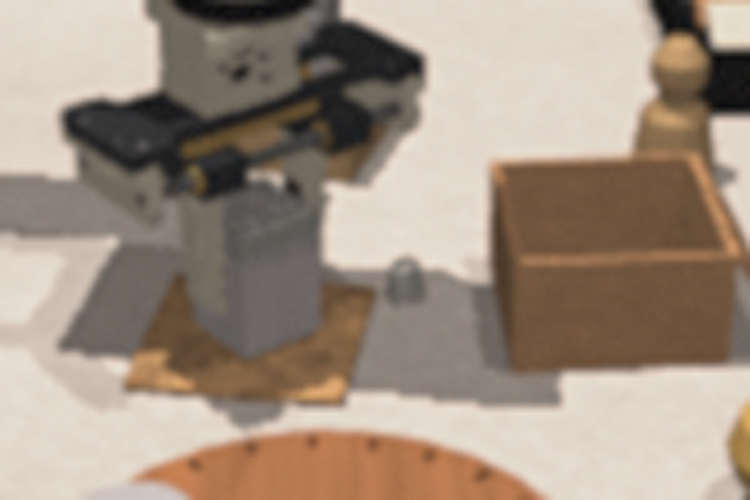

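Tin is over the mat, well within it, about 5 mm up. Lower slowly and watch the force.

Request:
jog_arm --steps '[[30,[0,2,0],[0,0,0]],[30,[0,4,0],[0,0,0]],[30,[0,5,0],[0,0,0]],[30,[0,5,0],[0,0,0]],[30,[0,5,0],[0,0,0]]]'

```text
t: 8.9
ee_pos: [475.2, 1.9, 27.7]
eef_rot: [0.672, 0.219, -0.219, -0.672]
contact_force: [-0.1, -0.2, -2.8]
finger_gap: 0.535
```

Request:
jog_arm --steps '[[30,[0,0.5,0],[0,0,0]],[30,[0,1,0],[0,0,0]],[30,[0,1,0],[0,0,0]],[30,[0,1,0],[0,0,0]]]'

```text
t: 9.3
ee_pos: [475.3, 1.9, 27.7]
eef_rot: [0.673, 0.219, -0.219, -0.672]
contact_force: [-2.6, -0.0, 9.3]
finger_gap: 0.54
```

Contact with the mat. Release and rise.

Request:
jog_arm --steps '[[50,[0,-0.5,0],[0,0,0]],[55,[0,-0.5,0],[0,0,0]],[65,[0,-0.5,0],[0,0,0]],[80,[0,-0.5,0],[0,0,0]],[93,[0,-0.5,0],[0,0,0]],[93,[0,-0.5,0],[0,0,0]],[93,[0,-10,0],[0,0,0]],[93,[0,-30,0],[0,0,0]],[93,[0,-60,0],[0,0,0]],[93,[0,-100,0],[0,0,0]],[93,[0,-140,0],[0,0,0]],[93,[0,-170,0],[0,0,0]],[93,[0,-190,0],[0,0,0]],[93,[0,-190,0],[0,0,0]]]'

```text
t: 10.7
ee_pos: [477.0, 1.6, 220.4]
eef_rot: [0.674, 0.221, -0.217, -0.671]
contact_force: [-0.5, -0.2, -0.1]
finger_gap: 1.0
```

```bash
python3 - <<'E'
from h import *
p=bot.capture("wrist");save(p,"w4");W=world(p)
m=(abs(W[...,0]-475)<60)&(abs(W[...,1]-2)<60)&(abs(W[...,2]-81)<8)
q=W[m];print(len(q),cv2.minAreaRect(q[:,:2].astype(np.float32)) if len(q)>5 else None,np.median(q[:,2]))
goal(502.5,251.7,218,79);goal(502.5,251.7,218,-11)
E
```

```text
2125 ((475.7323303222656, 3.810840606689453), (51.555564880371094, 52.120391845703125), 35.32021713256836) 80.5534200405808
 t 10.75 tcp [475.9   1.8 218.2] xaxis [0.809 0.588 0.002] yaxis [ 0.004 -0.001 -1.   ] F [ 0.08 -0.09  0.39] gap 92.7 q [-0.23  0.12  1.71 -0.    1.31 -0.86]
 shift [1.685e+02 1.000e-01 1.864e+02]
  jaw 79 turn [ 0.0036 -0.7498  0.0012]
  jaw 259 turn [-1.6000e-03  2.3918e+00  4.5000e-03]
 t 10.75 tcp [475.9   1.8 218.2] xaxis [0.809 0.588 0.002] yaxis [ 0.004 -0.001 -1.   ] F [ 0.08 -0.09  0.39] gap 92.7 q [-0.23  0.12  1.71 -0.    1.31 -0.86]
 shift [1.685e+02 1.000e-01 1.864e+02]
  jaw -11 turn [0.0017 0.821  0.0034]
  jaw 169 turn [ 4.2000e-03 -2.3206e+00 -2.1000e-03]
```

View pics/w4.png

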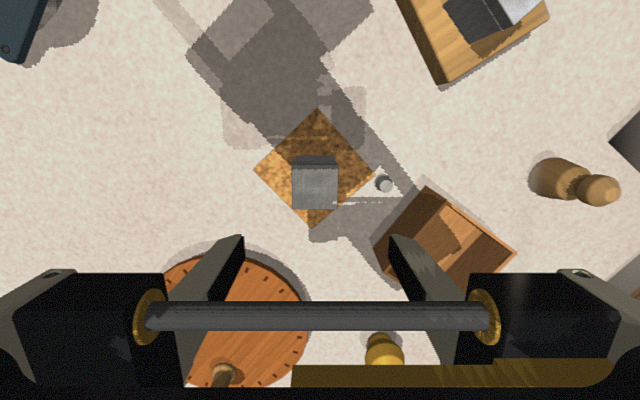

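Request:
jog_arm --steps '[[93,[30,0,33],[0,-0.13,0]],[93,[62,0,69],[0,-0.27,0]],[93,[94,0,104],[0,-0.41,0]],[93,[126,0,139],[0,-0.55,0]],[93,[150,0,166],[0,-0.67,0]],[93,[163,0,180],[0,-0.73,0]],[93,[168.5,0,186.4],[0,-0.75,0]],[93,[168.5,0,186.4],[0,-0.75,0]],[93,[168.5,0,186.4],[0,-0.75,0]],[93,[168.5,0,186.4],[0,-0.75,0]],[93,[168.5,0,186.4],[0,-0.75,0]],[93,[168.5,0,186.4],[0,-0.75,0]]]'

```text
t: 11.95
ee_pos: [502.0, 251.0, 216.9]
eef_rot: [0.546, 0.45, -0.449, -0.546]
contact_force: [-1.0, 0.5, -0.1]
finger_gap: 1.003
```

```bash
python3 - <<'E'
from h import *
p=bot.capture("wrist");save(p,"w5");W=world(p)
m=(abs(W[...,0]-502)<60)&(abs(W[...,1]-252)<60)&(abs(W[...,2]-114)<8)
q=W[m];r=cv2.minAreaRect(q[:,:2].astype(np.float32));print(len(q),r,np.median(q[:,2]))
goal(r[0][0],r[0][1],62,79)
E
```

```text
2668 ((503.27276611328125, 255.19859313964844), (51.688358306884766, 52.20779037475586), 78.70683288574219) 114.55808043899336
 t 12.0 tcp [502.  251.2 216.9] xaxis [0.192 0.981 0.   ] yaxis [ 0.  0. -1.] F [-0.24  0.02  0.6 ] gap 93.0 q [ 0.27  0.28  1.51 -0.    1.35 -1.11]
 shift [  4.2 154.9  -0.5]
  jaw 79 turn [ 0.0003 -0.0011  0.0001]
  jaw 259 turn [-2.0000e-04  3.1405e+00  5.0000e-04]
```

View pics/w5.png

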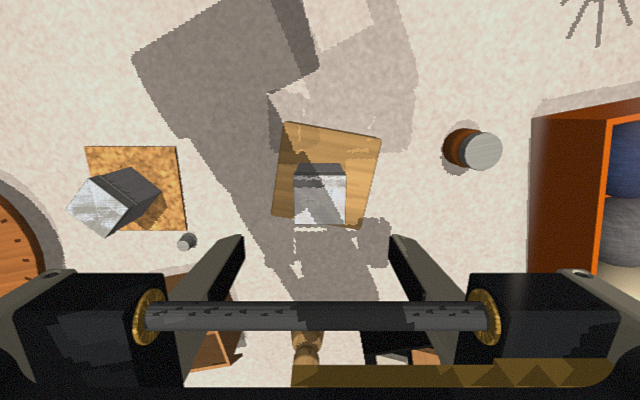

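Request:
jog_arm --steps '[[93,[2.5,40,0],[0,0,0]],[93,[2.5,80,0],[0,0,0]],[93,[2.5,110,0],[0,0,0]],[93,[2.5,135,0],[0,0,0]],[93,[2.5,150,0],[0,0,0]],[93,[2.5,155,0],[0,0,0]],[93,[2.5,155,0],[0,0,0]],[93,[2.5,155,0],[0,0,0]],[75,[2.5,155,0],[0,0,0]],[65,[2.5,155,0],[0,0,0]],[58,[2.5,155,0],[0,0,0]],[54,[2.5,155,0],[0,0,0]],[50,[2.5,155,0],[0,0,0]],[40,[2.5,155,0],[0,0,0]],[30,[2.5,155,0],[0,0,0]],[30,[2.5,155,0],[0,0,0]],[30,[2.5,155,0],[0,0,0]]]'

```text
t: 13.7
ee_pos: [502.2, 254.3, 61.7]
eef_rot: [0.546, 0.45, -0.45, -0.546]
contact_force: [-0.5, -0.7, 0.8]
finger_gap: 0.534
```

```bash
python3 - <<'E'
from h import *
goal(502,253,62,79)
E
```

```text
t 13.7 tcp [502.2 254.3  61.7] xaxis [ 0.191  0.982 -0.   ] yaxis [-0. -0. -1.] F [-0.46 -0.75  0.76] gap 49.7 q [ 0.27  0.43  1.7  -0.    1.01 -1.11]
 shift [-1.3 -0.3 -0. ]
  jaw 79 turn [-0.      0.0002 -0.    ]
  jaw 259 turn [-0.     -3.1414  0.    ]
```

Request:
jog_arm --steps '[[30,[0,-4,0],[0,0,0]],[30,[0,-12,0],[0,0,0]],[30,[0,-24,0],[0,0,0]],[30,[0,-36,0],[0,0,0]],[30,[0,-45,0],[0,0,0]],[30,[0,-50,0],[0,0,0]],[30,[0,-50,0],[0,0,0]],[30,[0,-50,0],[0,0,0]],[30,[0,-50,0],[0,0,0]],[30,[0,-50,0],[0,0,0]],[30,[0,-50,0],[0,0,0]]]'

```text
t: 14.8
ee_pos: [502.0, 254.2, 111.2]
eef_rot: [-0.545, -0.45, 0.45, 0.546]
contact_force: [0.7, -0.4, -1.2]
finger_gap: 0.536
```

```bash
python3 - <<'E'
from h import *
for i in range(6):
    p=bot.capture("side");o=bot.get_obs();print(round(o["t"],2),np.round(o["contact_force"],2),np.round(o["moment"],3))
save(p,"s6",(200,50,420,220),3)
goal(502.2,254.3,61.7,79)
E
```

```text
14.85 [-0.36 -0.29 -0.78] [ 0.058  0.006 -0.035]
14.9 [-0.19 -0.08 -1.71] [ 0.048 -0.001  0.032]
14.95 [ 0.16  0.5  -0.67] [ 0.042 -0.001 -0.076]
15.0 [ 0.45  0.37 -1.81] [ 0.029 -0.048 -0.023]
15.05 [ 0.07 -1.22 -1.6 ] [ 0.045 -0.01   0.002]
15.1 [ 1.25 -0.14 -1.73] [-0.028  0.007  0.015]
 t 15.1 tcp [502.3 254.3 111.6] xaxis [ 0.191  0.982 -0.   ] yaxis [-0. -0. -1.] F [ 1.25 -0.14 -1.73] gap 50.0 q [ 0.27  0.37  1.65 -0.    1.12 -1.11]
 shift [ 0.  49.9  0.1]
  jaw 79 turn [-0.0001  0.0001 -0.    ]
  jaw 259 turn [-1.0000e-04 -3.1415e+00  1.0000e-04]
```

View pics/s6.png

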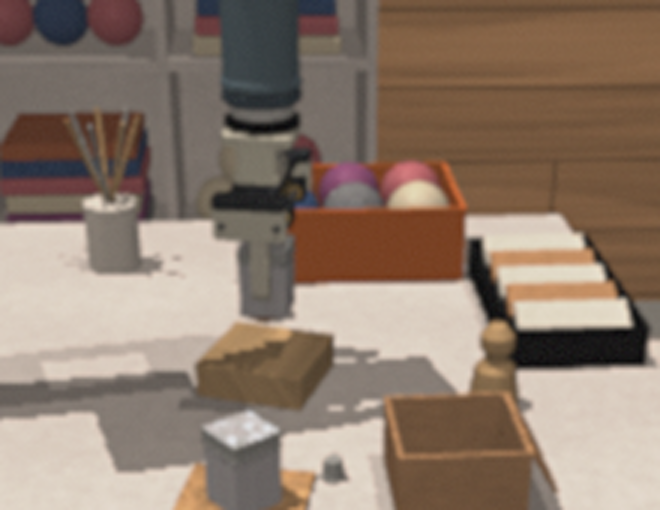

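tin_b is about 1.4 N and tin_a about 4.2 N, so tin_a is the heavy one. I'll set tin_b back on the riser.

Request:
jog_arm --steps '[[30,[0,4,0],[0,0,0]],[30,[0,14,0],[0,0,0]],[30,[0,28,0],[0,0,0]],[30,[0,38,0],[0,0,0]],[30,[0,44,0],[0,0,0]],[30,[0,47,0],[0,0,0]],[30,[0,49,0],[0,0,0]],[30,[0,50,0],[0,0,0]],[30,[0,50.5,0],[0,0,0]],[30,[0,50.5,0],[0,0,0]],[30,[0,50.5,0],[0,0,0]]]'

```text
t: 16.2
ee_pos: [502.6, 254.4, 61.7]
eef_rot: [0.546, 0.45, -0.45, -0.545]
contact_force: [-0.4, -0.1, 2.0]
finger_gap: 0.534
```

Request:
jog_arm --steps '[[50,[0,0,0],[0,0,0]],[55,[0,0,0],[0,0,0]],[65,[0,0,0],[0,0,0]],[80,[0,0,0],[0,0,0]],[93,[0,0,0],[0,0,0]],[93,[0,0,0],[0,0,0]],[93,[0,-10,0],[0,0,0]],[93,[0,-30,0],[0,0,0]],[93,[0,-60,0],[0,0,0]],[93,[0,-100,0],[0,0,0]],[93,[0,-130,0],[0,0,0]],[93,[0,-150,0],[0,0,0]],[93,[0,-155,0],[0,0,0]],[93,[0,-155,0],[0,0,0]]]'

```text
t: 17.6
ee_pos: [502.6, 254.4, 217.1]
eef_rot: [0.546, 0.45, -0.449, -0.545]
contact_force: [-0.3, 0.4, 0.0]
finger_gap: 1.002
```

```bash
python3 - <<'E'
from h import *
p=bot.capture("wrist");save(p,"w7");W=world(p)
for c,z in [((502,252),114),((475,2),81)]:
    m=(abs(W[...,0]-c[0])<60)&(abs(W[...,1]-c[1])<60)&(abs(W[...,2]-z)<8)
    q=W[m];r=cv2.minAreaRect(q[:,:2].astype(np.float32));print(len(q),r,np.median(q[:,2]))
goal(475.3,2.3,218,35.6)
E
```

```text
2667 ((503.8099670410156, 255.34471130371094), (51.75508117675781, 52.65517807006836), 78.67951202392578) 114.57024374354418
2238 ((475.7509460449219, 4.323749542236328), (51.89686584472656, 54.62555694580078), 35.65824508666992) 80.49376421445533
 t 17.65 tcp [501.9 254.2 215.8] xaxis [ 0.191  0.982 -0.   ] yaxis [-0. -0. -1.] F [-0.21  0.41 -1.47] gap 93.0 q [ 0.27  0.28  1.51  0.    1.35 -1.11]
 shift [-252.4   -2.2  -21.9]
  jaw 35.6 turn [-3.000e-04  7.577e-01 -3.000e-04]
  jaw 215.6 turn [-4.0000e-04 -2.3839e+00  4.0000e-04]
```

View pics/w7.png

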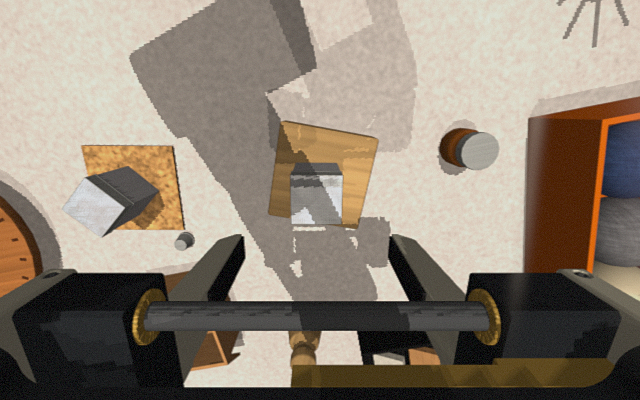

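tin_b stands on the riser (pixel 317,200) and tin_a is untouched on the mat (pixel 105,200). Back to tin_a.

Request:
jog_arm --steps '[[93,[-40,0,-4],[0,0.12,0]],[93,[-85,0,-8],[0,0.25,0]],[93,[-130,0,-12],[0,0.38,0]],[93,[-175,0,-16],[0,0.52,0]],[93,[-215,0,-19],[0,0.65,0]],[93,[-242,0,-21],[0,0.74,0]],[93,[-252.4,0,-22],[0,0.757,0]],[93,[-252.4,0,-22],[0,0.757,0]],[93,[-252.4,0,-22],[0,0.757,0]],[93,[-252.4,0,-22],[0,0.757,0]],[93,[-252.4,0,-22],[0,0.757,0]],[93,[-252.4,0,-22],[0,0.757,0]]]'

```text
t: 18.85
ee_pos: [475.8, 3.2, 216.1]
eef_rot: [-0.673, -0.217, 0.217, 0.673]
contact_force: [-0.6, -0.3, -0.2]
finger_gap: 1.001
```

```bash
python3 - <<'E'
from h import *
goal(475.3,2.5,28,35.6)
E
```

```text
t 18.85 tcp [475.8   3.2 216.1] xaxis [0.812 0.584 0.   ] yaxis [ 0.  0. -1.] F [-0.57 -0.33 -0.18] gap 93.1 q [-0.23  0.13  1.71  0.    1.31 -0.85]
 shift [ -0.9 188.1  -0.3]
  jaw 35.6 turn [-0.0001  0.0026  0.0001]
  jaw 215.6 turn [ 2.000e-04 -3.139e+00  1.000e-04]
```

Request:
jog_arm --steps '[[93,[-0.5,40,0],[0,0,0]],[93,[-0.5,80,0],[0,0,0]],[93,[-0.5,120,0],[0,0,0]],[93,[-0.5,150,0],[0,0,0]],[93,[-0.5,172,0],[0,0,0]],[93,[-0.5,184,0],[0,0,0]],[93,[-0.5,188,0],[0,0,0]],[93,[-0.5,188,0],[0,0,0]],[75,[-0.5,188,0],[0,0,0]],[65,[-0.5,188,0],[0,0,0]],[58,[-0.5,188,0],[0,0,0]],[54,[-0.5,188,0],[0,0,0]],[50,[-0.5,188,0],[0,0,0]],[40,[-0.5,188,0],[0,0,0]],[30,[-0.5,188,0],[0,0,0]],[30,[-0.5,188,0],[0,0,0]],[30,[-0.5,188,0],[0,0,0]]]'

```text
t: 20.55
ee_pos: [475.3, 2.0, 28.3]
eef_rot: [0.673, 0.216, -0.216, -0.673]
contact_force: [-1.1, -1.1, 3.2]
finger_gap: 0.537
```

Request:
jog_arm --steps '[[30,[0,-4,0],[0,0,0]],[30,[0,-12,0],[0,0,0]],[30,[0,-25,0],[0,0,0]],[30,[0,-45,0],[0,0,0]],[30,[0,-68,0],[0,0,0]],[30,[0,-92,0],[0,0,0]],[30,[0,-115,0],[0,0,0]],[30,[0,-135,0],[0,0,0]],[30,[0,-147,0],[0,0,0]],[30,[0,-152,0],[0,0,0]],[30,[0,-152,0],[0,0,0]],[30,[0,-152,0],[0,0,0]]]'

```text
t: 21.75
ee_pos: [474.6, 2.2, 179.2]
eef_rot: [-0.673, -0.216, 0.217, 0.674]
contact_force: [-0.2, 1.2, -4.2]
finger_gap: 0.534
```

```bash
python3 - <<'E'
from h import *
goal(670,21,180,35.6)
W=np.load("pics/scene0.npy")
for n in ["scene","side"]:
    p=bot.capture(n)
    W=world(p)
    m=(abs(W[...,0]-670)<80)&(abs(W[...,1]-24)<80)&(abs(W[...,2]-70)<3)
    q=W[m][:,:2]; print(n,[np.round(d["position"]).tolist() for d in bot.tip_of(p,"carton")][:1],np.round(cv2.minAreaRect(q.astype(np.float32))[0],1),q.min(0),q.max(0))
    save(p,n+"8")
E
```

```text
t 21.75 tcp [474.6   2.2 179.2] xaxis [ 0.813  0.583 -0.001] yaxis [-0.002  0.    -1.   ] F [-0.22  1.21 -4.22] gap 49.7 q [-0.23  0.16  1.77 -0.    1.22 -0.85]
 shift [169.7  -1.1 -98.5]
  jaw 35.6 turn [-0.0014  0.0007 -0.0012]
  jaw 215.6 turn [-1.9000e-03 -3.1409e+00  2.2000e-03]
scene [[671.0, 21.0, -4.0]] [674.2  20.6] [611.00174185 -40.16631597] [737.95381943  81.19438358]
side [[672.0, 24.0, 1.0]] [671.2  19.9] [609.11939859 -44.13837522] [733.41516516  84.6176109 ]
```

View pics/side8.png

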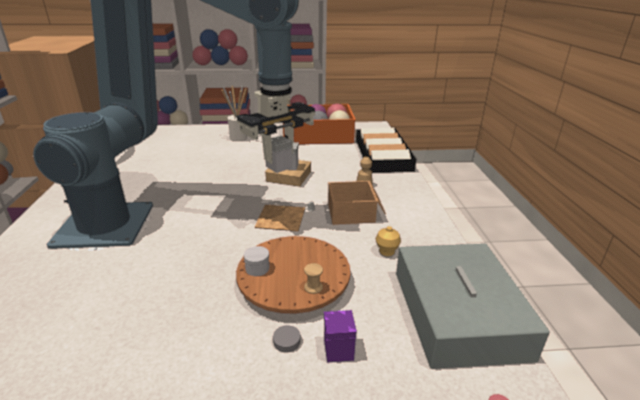

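Request:
jog_arm --steps '[[30,[6,0,-3],[0,0,0]],[30,[18,0,-10],[0,0,0]],[30,[36,0,-21],[0,0,0]],[30,[60,0,-35],[0,0,0]],[30,[84,0,-48],[0,0,0]],[30,[108,0,-62],[0,0,0]],[30,[132,0,-76],[0,0,0]],[30,[151,0,-87],[0,0,0]],[30,[164,0,-94],[0,0,0]],[30,[170,0,-98],[0,0,0]],[30,[170,0,-98],[0,0,0]],[30,[170,0,-98],[0,0,0]],[30,[170,0,-98],[0,0,0]],[30,[170,0,-98],[0,0,0]],[30,[170,0,-98],[0,0,0]],[30,[170,0,-98],[0,0,0]]]'

```text
t: 23.55
ee_pos: [670.4, 21.4, 180.5]
eef_rot: [0.673, 0.216, -0.216, -0.673]
contact_force: [0.1, -0.1, -4.2]
finger_gap: 0.541
```

```bash
python3 - <<'E'
from h import *
goal(670.5,21.5,180,35.6)
f=[]
for n in ["scene","side"]:
    p=bot.capture(n);f.append(bot.get_obs()["contact_force"][2])
    print(n,[(np.round(d["position"]).tolist(),round(d["score"],2)) for d in bot.tip_of(p,"tin_a")])
    save(p,n+"9")
print(f,bot.get_obs()["joint_vel"])
a=cv2.imread("pics/scene9.png")[100:300,180:480];b=cv2.imread("pics/side9.png")[100:300,220:520]
cv2.imwrite("pics/f9.png",cv2.resize(np.vstack([a,b]),None,fx=1.5,fy=1.5))
E
```

```text
t 23.55 tcp [670.4  21.4 180.5] xaxis [0.813 0.583 0.   ] yaxis [ 0. -0. -1.] F [ 0.13 -0.08 -4.22] gap 50.3 q [-0.13  0.5   1.27  0.    1.37 -0.76]
 shift [0.1 0.5 0. ]
  jaw 35.6 turn [0.0002 0.0006 0.0002]
  jaw 215.6 turn [ 4.000e-04 -3.141e+00 -3.000e-04]
scene [([585.0, -458.0, -0.0], 0.74), ([506.0, 250.0, 36.0], 0.73), ([668.0, 22.0, 157.0], 0.69)]
side [([501.0, 256.0, 41.0], 0.92), ([582.0, -462.0, -3.0], 0.85), ([675.0, 23.0, 156.0], 0.6)]
[np.float64(-4.507779634146177), np.float64(-3.693678255160567)] [ 0.00047972  0.00189    -0.00135826  0.00019465  0.00055468  0.0010216 ]
```

View pics/f9.png

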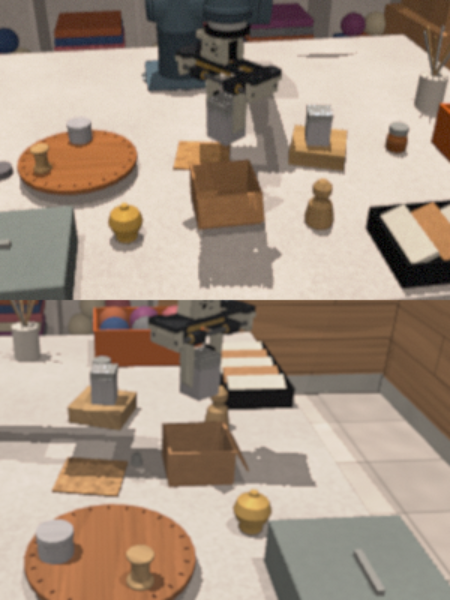

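All in order: tin_a is held over the carton at about 157 mm, the other tin is on the riser, and the bystanders are standing.

```bash
python3 -c "
from rig import bot
print(bot.close_job())"
```

```text
the job is handed in; nothing more can be done
None
```

The job is handed in with the heavier tin, tin_a, held upright over the middle of the carton; the hand-in reports no verdict.

- **Weights:** I lifted tin_a off the turntable and felt about 4.2 N (roughly 0.43 kg), then stood it on the mat. tin_b, lifted off the riser, was about 1.4 N (roughly 0.14 kg), so I set it back on the riser and picked tin_a up again. Single force readings were noisy by up to about 1.5 N, but the gap between the two tins is clear.
- **Last checks:** At 23.6 s the gripper was at (670.4, 21.4) mm, against a carton middle measured at about (670.5, 21.5). The underside of tin_a was about 157 mm above the counter, the wrist still felt about 4.2 N, and the arm was still.
- **The rest of the scene:** tin_b stands upright on the riser. Every bystander in the last crops looked upright and in place. The thimble is hidden in the scene view but shows in the side view; the crops left out the tape case, last seen in place just before the final move.
- **Disagreements:** Nothing failed. The tin positions differed by only 2 to 4 mm between cameras.

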